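# Comb into the caddy, caddy onto the hook

### The job

Put the comb into the caddy while the caddy stands on the table, then hang the caddy by its handle on the hook of the stand, so that it hangs free, steady and about level with the comb lying inside. Leave the lidded cup, the bath ring and the nail file where they are.

Things in the scene. Friction and masses are not known exactly. Their poses are not given: they have to be found in the camera images.
- caddy: Loose open white tray, 140 (x) by 180 (y) by 45 mm high, walls 4, floor 5 mm, about 250 g, with a rigid arched handle over its middle: an 18 x 5 mm upright at each end (y = +-87.5 mm) and a straight wooden bar along y, 180 long, 12 wide, 12 mm high, underside 105, top 117 mm above the tray's underside. 60 mm open between rim and bar. Origin: centre of the underside, z up.
- caddy_bar (a point): Middle of the underside of the caddy's handle bar (105 mm above the caddy's underside), axes as the caddy's.
- stand: Hook stand screwed to the table: round foot 100 mm wide, 12 high; steel post 16 mm thick; one level round prong 12 mm thick, axis 170 mm above the table. It runs from the post 125 mm along the stand's -x, then turns up to a tip 135 mm out, highest point 192 mm above the table. Post topped by a ball up to 179 mm. Origin: post's axis at table height.
- hook_seat (a point): Point on the top of the prong, 95 mm from the post's axis, 176 mm above the table: the middle of the bar's underside belongs here, a few cm along the prong either way being fine. Axes as the stand's (x along the prong, from the tip to the post).
- hook_tip (a point): Centre of the round end of the hook's upturned tip (radius 6 mm).
- comb: Flat plastic comb lying on the table, 120 (its x) by 22 (its y) by 8 mm thick (z), about 25 g. Origin: centre of the underside. Teeth point to +y.
- cup: Bystander: ceramic cup with a snap lid, 80 mm across, 90 mm high, with a small tab on the lid. Origin: centre of the underside.
- bath_ring: Bystander: flat dark silicone bath ring toy, 90 mm outside, 52 mm hole, 22 mm high. Origin: centre of the underside.
- nail_file: Bystander: steel nail file lying along its x, 120 mm long, 14 mm wide, up to 6 mm thick. Origin: middle of the underside.
Things that resemble listed ones, but are neither listed nor needed, are in the scene too. There is more than one size of the comb; the job needs the smallest.

How it is judged:
By the outcome, as a careful person would: the job done as asked, in the order asked, and still so for the second after the job is handed in, with the robot touching nothing.
It also fails if it takes over 59 s, if anything falls off the work surface, if the arm or the gripper's body presses on something with over 40 N, if the wrist force passes 120 N, or if a joint passes its speed limit or range.

### The arm

A 6-joint arm with a two-finger parallel gripper is mounted at the origin on the work surface. World frame = base frame: x ahead of the robot, y to its left, z up, the work surface at z = 0. Lengths are in m, angles in rad, forces in N, time in s.
With the tool pointing down it reaches from about 0.35 to 0.725 m from the base axis. Payload 4.3 kg.
Tool frame: the origin (TCP) lies at the very end of the fingers, on their centre line; the grasp point (between the pads) lies 19 mm behind it; z points along the fingers, y is the line along which they close (so a half turn about z gives the same grasp; the last joint's range is limited). The gripper opens to 85 mm and grips with 20 to 120 N. Pads are 22 mm wide; open, the fingers measure 114 mm over their backs; the gripper's body (76 mm by 85 mm) begins 54 mm behind the grasp point. The pads swing forward as they close: fully open they stand 13 mm farther back than shut.
Start: joints at [-1.339, 0.377, 0.081, 1.274, 0, 1.46], TCP at [0.193, -0.542, 0.208] pointing down, gripper open.
Joint ranges: [-2.72, 2.72], [-0.84, 1.66], [-1.02, 1.22], [-1.77, 2.12], [-1.37, 1.28], [-3.14, 3.14]. Speed limits (rad/s): [2.57, 2.57, 3.14, 3.14, 3.14, 3.14].

### API

Orientations are given as [roll, pitch, yaw] about the fixed x, y, z axes, in that order (R = Rz(yaw) Ry(pitch) Rx(roll)).
In Python, from plant import bot, viewer gives the robot as it stands.
- The arm moves only by the tool send_rows, never from a script. Its argument "steps" is a list of rows, each a list of 7 numbers: the shift along the tool's x, y, z scaled (see below), then the turn, a rotation vector about the tool's x, y, z scaled (see below), then the opening, from 0 (shut) to 1 (fully open). In form: [[dx, dy, dz, wx, wy, wz, gripper], ...]. A call has exactly 8 rows; each row shifts and turns the commanded pose from where the row before left it, along the tool's axes as they then stand; what a row does not reach is not made up. The controller multiplies each number of a shift by 0.3 m and each number of a turn by 2 pi rad. A row lasts 1/12 s, in which the tool goes at most 41.7 mm and 7.16 degrees, less where a joint would pass 70% of its speed; a pose out of reach is approached as far as the arm can. A call with a number of a shift or a turn outside -1 to 1 is refused whole. A call with a gripper value outside its range is refused whole. The fingers move at their own pace and stop on an object; "force" is the grip in N (left out, the last holds). Time passes only in rows, so rows that do not move let the fingers close, or fill a call up. It gives the time, the measured TCP pose, the force, the opening and the grip force at its end, in the units of the state.
- bot.get_obs(): the state, without advancing time (a new reading comes with each control period).
- viewer.capture(name): name is "scene" or "side" or "wrist"; returns a dict with "color" (420x560x3 uint8, blue, green, red), "camera_matrix" (3x3 intrinsics, pixels), "rvec" (rotation vector, rad) and "tvec" (3), from world to camera coordinates, as OpenCV has them; the wrist camera has in their place "tool_from_camera" (4x4, takes a point from camera to tool coordinates, whose origin is the TCP and whose axes are the flange's). Camera axes: x right, y down, z forward; pixel columns grow to the right and rows downward; lengths in m; the calibration is good to about 2 mm. A picture is of the moment at which its call begins: read the wrist's pose just before it. There is no depth.
- bot.hand_in(): hands the job in; it is judged then, once.
The state is a dict: "t": time; "joints": joint angles; "joint_vel": joint speeds; "effort": joint torques, N m; "eef_pos": TCP position; "orientation": TCP orientation; "force": force on the tool from outside, world axes, zero at the start; "torque": the same for the moment, N m; "grip_width": finger opening in m; "grasp_force": force on a finger pad.
Only numpy, scipy, OpenCV 4.12 (cv2) and the standard library are available. Lean on these libraries where they do the work, as an engineer would, in place of code of your own. Each camera call takes 0.05 s, during which the arm holds its last target. There are 200 camera calls.

## Working session

There is one attempt and no reset: what is moved stays moved. The work goes in short steps, Python scripts to look and compute and a tool call to move; the robot and the scene stay as the last step left them, time stands still between calls to the robot, and variables do not carry over. Pictures are saved under pics/ and viewed, at most 10 in all, crops included, and the job is handed in when it is done.

Besides the shell and the picture viewer there is one more tool, called after ">>>" as name(argument=value, ...) on one line, values as JSON. send_rows: Moves the arm, as the interface text tells. Its arguments: {"type":"object","properties":{"steps":{"type":"array"},"force":{"type":"number"}},"required":["steps"]}

```bash
mkdir -p pics; ls
python3 - <<'E'
from plant import bot, viewer
import cv2,numpy as np,pickle
o=bot.get_obs();print(o)
d={}
for n in("scene","side","wrist"):
    c=viewer.capture(n);d[n]=c;cv2.imwrite(f"pics/{n}0.png",c["color"])
    print(n,{k:np.round(v,4).tolist() for k,v in c.items() if k!="color"})
d["obs"]=o
pickle.dump(d,open("d0.pkl","wb"))
E
```

```text
pics
{'t': 0.0, 'joints': array([-1.33931324e+00,  3.78081821e-01,  7.96177229e-02,  1.27438392e+00,
        2.20100780e-06,  1.46053036e+00]), 'joint_vel': array([-8.71643766e-04,  1.34471512e-05, -2.49376687e-03, -8.27324838e-04,
       -6.41796946e-04, -5.97403673e-04]), 'effort': array([-1.32085097e-03, -4.63604343e+01,  2.69876021e+01,  2.07993609e-02,
       -1.49915345e-04, -1.27944695e-06]), 'eef_pos': array([ 0.19256585, -0.54105198,  0.20704704]), 'orientation': array([-3.13955366e+00, -2.27961282e-04,  3.41748821e-01]), 'force': array([-0.02464682, -0.56509014, -0.50623927]), 'torque': array([0.0040452 , 0.03449553, 0.00308115]), 'grasp_force': 0.0, 'grip_width': 0.08511907618442031}
scene {'camera_matrix': [[545.894, 0.0, 279.3781], [0.0, 545.894, 211.7669], [0.0, 0.0, 1.0]], 'rvec': [2.1551, 1.2744, -0.4486], 'tvec': [-0.273, -0.2906, 1.5307]}
side {'camera_matrix': [[507.8579, 0.0, 273.1864], [0.0, 507.8579, 216.1604], [0.0, 0.0, 1.0]], 'rvec': [0.5589, -2.6834, 1.1413], 'tvec': [0.4879, 0.2212, 1.0745]}
wrist {'camera_matrix': [[330.3699, 0.0, 276.6018], [0.0, 330.3699, 210.8608], [0.0, 0.0, 1.0]], 'tool_from_camera': [[0.0001, -0.9567, -0.2909, 0.0733], [1.0, 0.0003, -0.0007, 0.0005], [0.0007, -0.2909, 0.9567, -0.1665], [0.0, 0.0, 0.0, 1.0]]}
```

View pics/scene0.png

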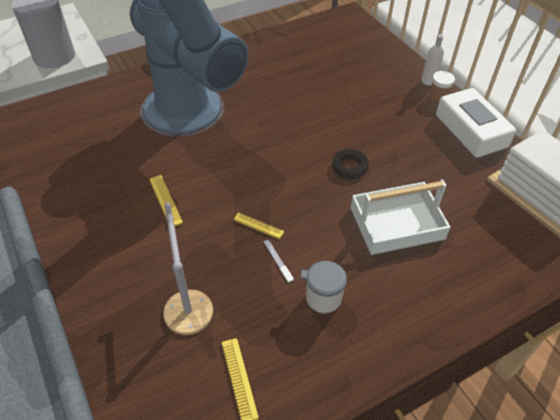

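View pics/side0.png

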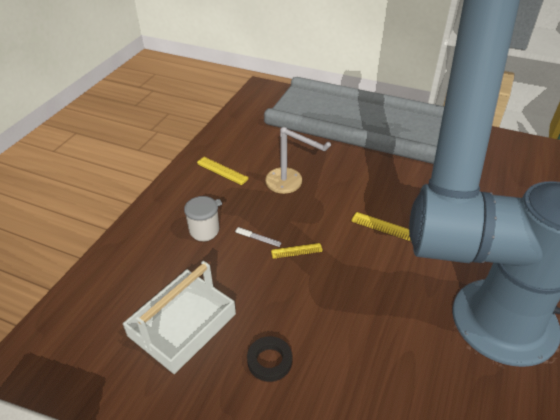

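```bash
cat > h.py <<'E'
import numpy as np,cv2,pickle
from scipy.spatial.transform import Rotation as R
def PM(c):
    Rm=cv2.Rodrigues(np.array(c["rvec"]))[0];return Rm,np.array(c["tvec"]).ravel(),np.array(c["camera_matrix"])
def plane(c,px,z):
    Rm,t,K=PM(c);px=np.atleast_2d(px).astype(float)
    d=(np.linalg.inv(K)@np.c_[px,np.ones(len(px))].T).T@Rm;o=-Rm.T@t
    return o+d*((z-o[2])/d[:,2])[:,None]
def proj(c,P):
    Rm,t,K=PM(c);q=(K@(np.atleast_2d(P)@Rm.T+t).T).T;return q[:,:2]/q[:,2:]
E
python3 - <<'E'
from h import *
d=pickle.load(open("d0.pkl","rb"))
for n in("scene","side"):
    hsv=cv2.cvtColor(d[n]["color"],cv2.COLOR_BGR2HSV)
    m=cv2.inRange(hsv,(20,130,90),(35,255,255));m=cv2.morphologyEx(m,cv2.MORPH_CLOSE,np.ones((5,5)))
    for k in cv2.findContours(m,cv2.RETR_EXTERNAL,cv2.CHAIN_APPROX_NONE)[0]:
        if cv2.contourArea(k)<120: continue
        w=plane(d[n],k[:,0],0.006)[:,:2]
        (cx,cy),s,a=cv2.minAreaRect((w*1000).astype(np.float32))
        print(n,k[:,0].mean(0).round(),"c",round(cx),round(cy),"size",np.round(s),"ang",round(a,1))
def crop(n,x,y,w=133,h=100):return cv2.resize(d[n]["color"][y:y+h,x:x+w],(399,300),interpolation=cv2.INTER_CUBIC)
cv2.imwrite("pics/c1.png",np.vstack([np.hstack([crop("scene",335,165),crop("side",115,255)]),np.hstack([crop("scene",125,240),crop("side",230,105)])]))
E
```

```text
scene [240. 380.] c 784 -209 size [ 33. 167.] ang 77.7
scene [259. 225.] c 477 -8 size [124.  29.] ang 33.8
scene [166. 201.] c 303 -168 size [ 33. 171.] ang 86.5
side [296. 250.] c 476 -9 size [124.  30.] ang 34.2
side [382. 226.] c 312 -172 size [ 42. 153.] ang 86.5
side [222. 170.] c 786 -211 size [ 41. 174.] ang 77.8
side [556. 123.] c -65 -848 size [ 28. 212.] ang 1.8
```

View pics/c1.png

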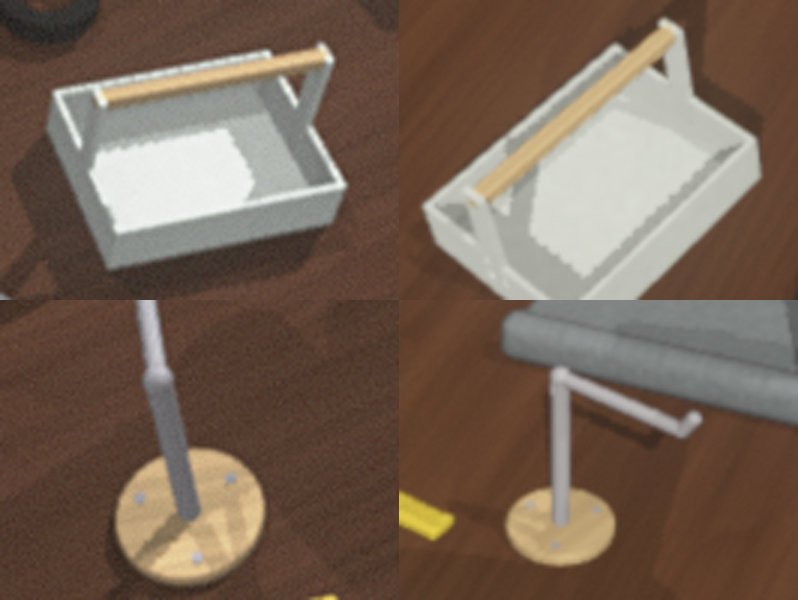

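Run:
```python
from h import *
from scipy.optimize import least_squares
d=pickle.load(open("d0.pkl","rb"))
def fit(obs,x0):
    def f(p):
        c,s=np.cos(p[2]),np.sin(p[2]);M=np.array([[c,-s,0],[s,c,0],[0,0,1]])
        return np.concatenate([(proj(d[n],M@np.array(P)+[p[0],p[1],0])[0]-px) for n,P,px in obs])
    r=least_squares(f,x0,loss="soft_l1");print(r.x.round(4),np.degrees(r.x[2]),"\n",r.fun.reshape(-1,2).round(1).tolist());return r
for n,z,px in(("scene",.045,[(353.3,195.7),(372.3,242.3),(450.3,226.3),(424.3,182.7)]),("side",.045,[(124.3,323.7),(187.7,270.3),(234.3,302.3)]),("scene",.117,[(367.7,197.3),(443.7,181.7)]),("side",.117,[(138.7,320),(204.7,263.3)]),("scene",.012,[(188.3,311)]),("side",.012,[(283.7,180)]),("scene",.17,[(177.7,267),(168,206)]),("side",.17,[(283.7,130.3),(325,148.3)])):print(n,z,plane(d[n],px,z).round(3)[:,:2].tolist())
```

```text
scene 0.045 [[0.533, 0.213], [0.665, 0.173], [0.711, 0.351], [0.579, 0.384]]
side 0.045 [[0.708, 0.348], [0.663, 0.175], [0.528, 0.212]]
scene 0.117 [[0.6, 0.194], [0.643, 0.368]]
side 0.117 [[0.645, 0.365], [0.6, 0.194]]
scene 0.012 [[0.61, -0.237]]
side 0.012 [[0.604, -0.233]]
scene 0.17 [[0.609, -0.237], [0.465, -0.199]]
side 0.17 [[0.608, -0.24], [0.485, -0.208]]
```

```bash
cat >> h.py <<'E'
def rel(P,yaw_deg,o=None):
    """units of the move (shift/0.3, turn/2pi) from the measured pose to P, tool down with yaw"""
    from plant import bot
    o=o or bot.get_obs();R0=R.from_euler("xyz",o["orientation"]);R1=R.from_euler("xyz",[np.pi,0,np.radians(yaw_deg)])
    s=R0.inv().apply(np.array(P)-o["eef_pos"])/.3;w=(R0.inv()*R1).as_rotvec()/(2*np.pi)
    print("t",round(o["t"],2),"pos",o["eef_pos"].round(4),"rpy",np.degrees(o["orientation"]).round(2),"shift",s.round(4),"turn",w.round(4),"w",round(o["grip_width"],4),"gf",round(o["grasp_force"],1),"F",o["force"].round(1))
E
python3 - <<'E'
from h import *
d=pickle.load(open("d0.pkl","rb"))
print("file",plane(d["scene"],[(265,241),(290,279)],.003).round(3).tolist(),plane(d["side"],[(237,231),(280,244)],.003).round(3).tolist())
print("cup lid",plane(d["scene"],[(326,276)],.09).round(3),plane(d["side"],[(202,208)],.09).round(3))
print("ring",plane(d["scene"],[(351,163)],.022).round(3))
f=R.from_euler("z",34,degrees=True)
F=plane(d["scene"],[(265,241),(290,279)],.003)-[.4765,-.0085,0];print("file in comb frame",f.inv().apply(F).round(3).tolist())
rel((.4765,-.0085,.12),34)
E
```

```text
file [[0.523, -0.015, 0.003], [0.638, -0.015, 0.003]] [[0.638, -0.013, 0.003], [0.522, -0.015, 0.003]]
cup lid [[0.713 0.021 0.09 ]] [[0.706 0.025 0.09 ]]
ring [[0.424 0.282 0.022]]
file in comb frame [[0.035, -0.031, 0.003], [0.13, -0.096, 0.003]]
t 0.15 pos [ 0.1926 -0.5412  0.2073] rpy [-1.7991e+02 -1.0000e-02  1.9580e+01] shift [ 1.4867 -1.3555  0.2932] turn [-0.0002 -0.0001 -0.04  ] w 0.0855 gf 0.0 F [ 0.  -0.1 -0. ]
```

>>> send_rows(steps=[[0.06, -0.055, 0, 0, 0, 0, 0.5], [0.093, -0.085, 0, 0, 0, 0, 0.5], [0.093, -0.085, 0, 0, 0, 0, 0.5], [0.093, -0.085, 0, 0, 0, 0, 0.5], [0.093, -0.085, 0, 0, 0, 0, 0.5], [0.093, -0.085, 0, 0, 0, 0, 0.5], [0.093, -0.085, 0, 0, 0, 0, 0.5], [0.093, -0.085, 0, 0, 0, 0, 0.5]], force=40)

```text
t: 0.82
eef_pos: [0.3286, -0.2847, 0.2078]
orientation: [-3.141, -0.0, 0.341]
force: [0.7, -0.8, -0.3]
grip_width: 0.0425
grasp_force: 0.0
```

>>> send_rows(steps=[[0.093, -0.085, 0, 0, 0, 0, 0.5], [0.093, -0.085, 0, 0, 0, 0, 0.5], [0.093, -0.085, 0, 0, 0, 0, 0.5], [0.093, -0.085, 0, 0, 0, 0, 0.5], [0.093, -0.085, 0, 0, 0, 0, 0.5], [0.093, -0.085, 0, 0, 0, 0, 0.5], [0.093, -0.085, 0, 0, 0, 0, 0.5], [0.06, -0.055, 0, 0, 0, -0.01, 0.5]])

```text
t: 1.48
eef_pos: [0.4648, -0.0283, 0.2078]
orientation: [-3.141, -0.001, 0.408]
force: [0.3, 0.4, -0.0]
grip_width: 0.0428
grasp_force: 0.0
```

```bash
python3 -c "
from h import *
rel((.4765,-.0085,.05),34)"
```

```text
t 1.48 pos [ 0.4648 -0.0283  0.2078] rpy [-1.7996e+02 -3.0000e-02  2.3380e+01] shift [ 0.0618 -0.0447  0.5261] turn [-0.0001 -0.0001 -0.0295] w 0.0428 gf 0.0 F [ 0.3  0.4 -0. ]
```

>>> send_rows(steps=[[0.062, -0.045, 0.04, 0, 0, 0, 0.5], [0, 0, 0.1, 0, 0, -0.015, 0.5], [0, 0, 0.1, 0, 0, -0.0145, 0.5], [0, 0, 0.1, 0, 0, 0, 0.5], [0, 0, 0.1, 0, 0, 0, 0.5], [0, 0, 0.08, 0, 0, 0, 0.5], [0, 0, 0, 0, 0, 0, 0.5], [0, 0, 0, 0, 0, 0, 0.5]])

```text
t: 2.15
eef_pos: [0.4739, -0.0113, 0.0511]
orientation: [-3.139, 0.003, 0.59]
force: [0.4, -0.6, 0.3]
grip_width: 0.0423
grasp_force: 0.0
```

```bash
python3 -c "
from h import *
from plant import viewer
rel((.4765,-.0085,.004),34)
cv2.imwrite('pics/w1.png',viewer.capture('wrist')['color'])"
```

```text
t 2.15 pos [ 0.4739 -0.0113  0.0511] rpy [-1.7985e+02  1.7000e-01  3.3810e+01] shift [ 0.0129 -0.0025  0.1568] turn [-0.0004  0.0005 -0.0005] w 0.0423 gf 0.0 F [ 0.4 -0.6  0.3]
```

View pics/w1.png

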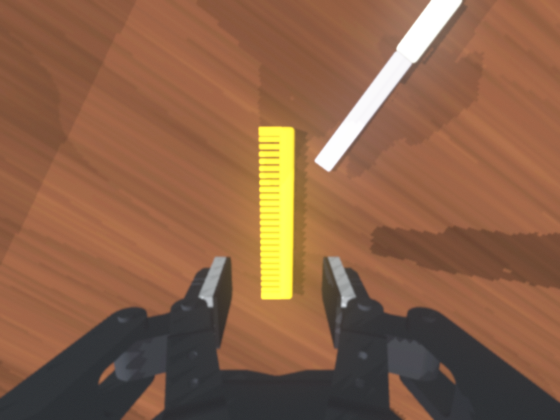

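The wrist view shows the small comb (cols 260–295, rows 127–299) aligned and centred between the fingers; the file (315,165 and beyond) is clear.

>>> send_rows(steps=[[0.012, -0.002, 0.06, 0, 0, 0, 0.5], [0, 0, 0.06, 0, 0, 0, 0.5], [0, 0, 0.035, 0, 0, 0, 0.5], [0, 0, 0, 0, 0, 0, 0.5], [0, 0, 0, 0, 0, 0, 0.1], [0, 0, 0, 0, 0, 0, 0.1], [0, 0, 0, 0, 0, 0, 0.1], [0, 0, 0, 0, 0, 0, 0.1]])

```text
t: 2.87
eef_pos: [0.4796, -0.0093, 0.0067]
orientation: [3.14, -0.002, 0.59]
force: [-0.1, 0.4, -0.5]
grip_width: 0.0086
grasp_force: 0.0
```

```bash
python3 -c "
from h import *
rel((.581,.290,.18),75.5)"
```

```text
t 2.87 pos [ 0.4796 -0.0093  0.0067] rpy [ 1.799e+02 -1.000e-01  3.380e+01] shift [ 0.8369 -0.6401 -0.5772] turn [ 0.0004 -0.0002 -0.1158] w 0.0086 gf 0.0 F [-0.1  0.4 -0.5]
```

>>> send_rows(steps=[[-0.006, 0, 0, 0, 0, 0, 0.5], [0, 0, 0, 0, 0, 0, 0.5], [0, 0, 0, 0, 0, 0, 0.5], [0, 0, 0.023, 0, 0, 0, 0.5], [0, 0, 0, 0, 0, 0, 0.18], [0, 0, 0, 0, 0, 0, 0.18], [0, 0, 0, 0, 0, 0, 0.18], [0, 0, 0, 0, 0, 0, 0.18]])

```text
t: 3.53
eef_pos: [0.4768, -0.0101, -0.0015]
orientation: [-3.142, 0.0, 0.59]
force: [-0.4, 0.1, 0.5]
grip_width: 0.0152
grasp_force: 0.0
```

```bash
python3 -c "
from h import *
rel((.581,.290,.18),75.5)"
```

```text
t 3.53 pos [ 0.4768 -0.0101 -0.0015] rpy [-1.80e+02  1.00e-02  3.38e+01] shift [ 0.845  -0.6381 -0.6053] turn [-0.      0.     -0.1158] w 0.0152 gf 0.0 F [-0.4  0.1  0.5]
```

```bash
python3 -c "
from h import *
from plant import viewer
a=viewer.capture('wrist')['color'];b=viewer.capture('side')['color'];
cv2.imwrite('pics/w2.png',np.hstack([a[150:420,140:420],cv2.resize(b[200:290,240:340],(300,270))]))"
```

```text
(no output)
```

View pics/w2.png

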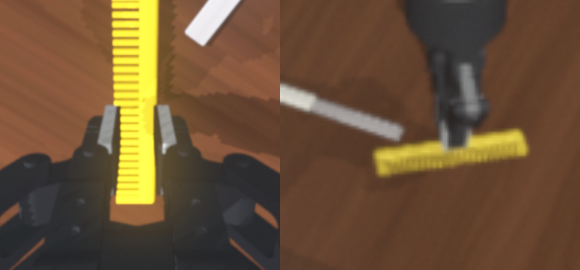

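>>> send_rows(steps=[[0, 0, 0, 0, 0, 0, 0], [0, 0, 0, 0, 0, 0, 0], [0, 0, 0, 0, 0, 0, 0], [0, 0, 0, 0, 0, 0, 0], [0, 0, 0, 0, 0, 0, 0], [0, 0, 0, 0, 0, 0, 0], [0, 0, 0, 0, 0, 0, 0], [0, 0, 0, 0, 0, 0, 0]])

```text
t: 4.3
eef_pos: [0.4769, -0.0101, -0.0014]
orientation: [3.142, 0.0, 0.59]
force: [-0.6, -0.0, 0.5]
grip_width: 0.0002
grasp_force: 0.0
```

```bash
python3 -c "
from h import *
from plant import viewer
rel((.4765,-.0085,.0),34)
a=viewer.capture('wrist')['color'];b=viewer.capture('side')['color'];
cv2.imwrite('pics/w3.png',np.hstack([cv2.resize(a[220:370,220:340],(384,480)),cv2.resize(b[225:285,260:310],(400,480))]))"
```

```text
t 4.3 pos [ 0.4769 -0.0101 -0.0014] rpy [180.     0.    33.81] shift [ 0.002  -0.0052 -0.0048] turn [ 0.      0.     -0.0005] w 0.0002 gf 0.0 F [-0.6 -0.   0.5]
```

View pics/w3.png

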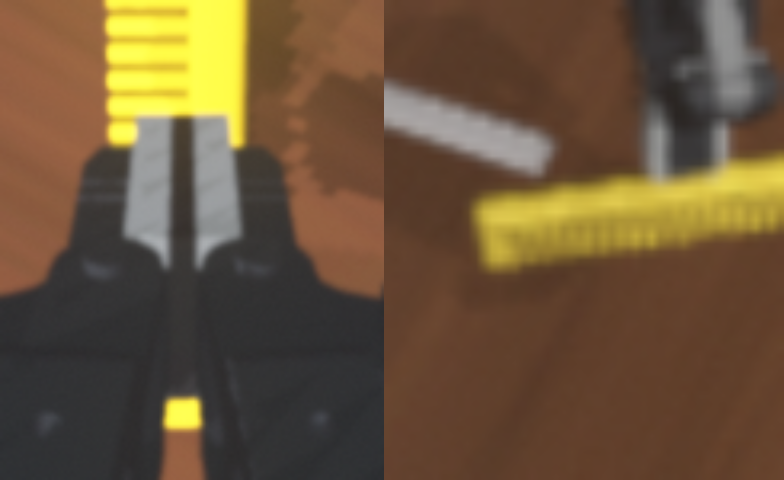

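```bash
python3 -c "
from h import *
d=pickle.load(open('d0.pkl','rb'))
for z in (-.0015,.008,.02): print(z,proj(d['side'],[.477,-.010,z]).round(1))
o=d['obs']
T=np.array(d['wrist']['tool_from_camera']);K=np.array(d['wrist']['camera_matrix'])
def w(p):
    q=np.linalg.inv(T)@np.r_[p,1];q=K@q[:3];return (q[:2]/q[2]).round(1)
print('tcp in wrist',w([0,0,0]),w([0,0,-.01]),w([.011,0,0]),w([-.011,0,0]))
# comb ends x=+-60 at z top/bottom, with table at tool z 0 / +10mm ; observed in w1 at eef z .0511
for h in(.0431,.0511,.06): print(h,w([.06,-.011,h]),w([-.06,-.011,h]),w([.06,.011,h]))
"
```

```text
-0.0015 [[296.3 252. ]]
0.008 [[296.3 249.3]]
0.02 [[296.4 245.9]]
tcp in wrist [275.9 250.6] [275.8 258.5] [275.9 231.7] [275.9 268.8]
0.0431 [258.2 132.9] [260.9 302.8] [293.8 132.9]
0.0511 [258.9 132.1] [261.4 296.8] [293.2 132.1]
0.06 [259.6 131.3] [261.9 290.6] [292.5 131.3]
```

>>> send_rows(steps=[[0, 0, 0, 0, 0, 0, 0.5], [0, 0, 0, 0, 0, 0, 0.5], [0, 0, 0, 0, 0, 0, 0.5], [0, 0, 0, 0, 0, 0, 0.5], [0, 0, 0.01, 0, 0, 0, 0.5], [0, 0, 0.01, 0, 0, 0, 0.5], [0, 0, 0, 0, 0, 0, 0.5], [0, 0, 0, 0, 0, 0, 0.5]])

```text
t: 5.07
eef_pos: [0.4765, -0.0101, -0.0078]
orientation: [-3.141, 0.001, 0.59]
force: [0.6, 0.4, 0.5]
grip_width: 0.0425
grasp_force: 0.0
```

>>> send_rows(steps=[[0, 0, 0, 0, 0, 0, 0.2], [0, 0, 0, 0, 0, 0, 0.2], [0, 0, 0, 0, 0, 0, 0.2], [0, 0, 0, 0, 0, 0, 0.2], [0, 0, 0, 0, 0, 0, 0.2], [0, 0, 0, 0, 0, 0, 0.2], [0, 0, 0, 0, 0, 0, 0.2], [0, 0, 0, 0, 0, 0, 0.2]])

```text
t: 5.73
eef_pos: [0.4769, -0.0101, -0.0074]
orientation: [3.142, 0.0, 0.59]
force: [-0.2, -0.2, -0.2]
grip_width: 0.0171
grasp_force: 0.0
```

>>> send_rows(steps=[[0, 0, 0, 0, 0, 0, 0.5], [0, 0, 0, 0, 0, 0, 0.5], [0, 0, 0, 0, 0, 0, 0.5], [0, 0, 0, 0, 0, 0, 0.5], [0, 0, 0.01, 0, 0, 0, 0.5], [0, 0, 0.008, 0, 0, 0, 0.5], [0, 0, 0, 0, 0, 0, 0.5], [0, 0, 0, 0, 0, 0, 0.5]])

```text
t: 6.4
eef_pos: [0.4765, -0.0101, -0.0131]
orientation: [-3.141, 0.001, 0.59]
force: [0.8, 0.4, -0.6]
grip_width: 0.0429
grasp_force: 0.0
```

>>> send_rows(steps=[[0, 0, 0, 0, 0, 0, 0.2], [0, 0, 0, 0, 0, 0, 0.2], [0, 0, 0, 0, 0, 0, 0.2], [0, 0, 0, 0, 0, 0, 0.2], [0, 0, 0, 0, 0, 0, 0.2], [0, 0, 0, 0, 0, 0, 0.2], [0, 0, 0, 0, 0, 0, 0.2], [0, 0, 0, 0, 0, 0, 0.2]])

```text
t: 7.07
eef_pos: [0.4769, -0.0101, -0.0128]
orientation: [3.142, 0.0, 0.59]
force: [-0.2, 0.7, -0.9]
grip_width: 0.0172
grasp_force: 0.0
```

>>> send_rows(steps=[[0, 0, 0, 0, 0, 0, 0.5], [0, 0, 0, 0, 0, 0, 0.5], [0, 0, 0, 0, 0, 0, 0.5], [0, 0, 0, 0, 0, 0, 0.5], [0, 0, 0.009, 0, 0, 0, 0.5], [0, 0, 0.008, 0, 0, 0, 0.5], [0, 0, 0, 0, 0, 0, 0.5], [0, 0, 0, 0, 0, 0, 0.5]])

```text
t: 7.73
eef_pos: [0.4765, -0.0101, -0.0182]
orientation: [-3.141, 0.001, 0.59]
force: [1.1, 0.6, -0.2]
grip_width: 0.0429
grasp_force: 0.0
```

>>> send_rows(steps=[[0, 0, 0, 0, 0, 0, 0.2], [0, 0, 0, 0, 0, 0, 0.2], [0, 0, 0, 0, 0, 0, 0.2], [0, 0, 0, 0, 0, 0, 0.2], [0, 0, 0, 0, 0, 0, 0.2], [0, 0, 0, 0, 0, 0, 0.2], [0, 0, 0, 0, 0, 0, 0.2], [0, 0, 0, 0, 0, 0, 0.2]])

```text
t: 8.4
eef_pos: [0.477, -0.0102, -0.0177]
orientation: [3.141, -0.0, 0.59]
force: [-1.8, -0.1, 3.5]
grip_width: 0.02
grasp_force: 39.4
```

```bash
python3 -c "
from h import *
from plant import viewer
a=viewer.capture('wrist')['color'];b=viewer.capture('side')['color'];
cv2.imwrite('pics/w4.png',np.hstack([cv2.resize(a[220:370,220:340],(384,480)),cv2.resize(b[225:285,260:310],(400,480))]))"
```

```text
(no output)
```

View pics/w4.png

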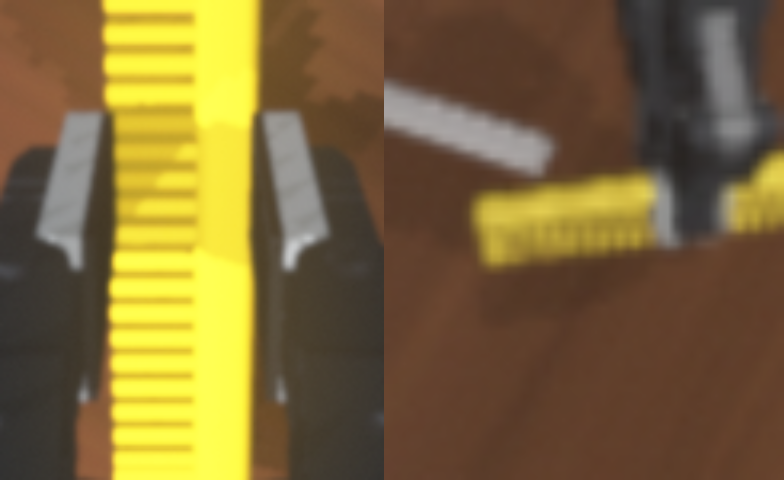

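>>> send_rows(steps=[[0, 0, -0.04, 0, 0, 0, 0.15], [0, 0, -0.08, 0, 0, 0, 0.15], [0, 0, -0.12, 0, 0, 0, 0.15], [0, 0, -0.12, 0, 0, 0, 0.15], [0, 0, -0.12, 0, 0, 0, 0.15], [0, 0, -0.02, 0, 0, 0, 0.15], [0.03, -0.023, 0, 0, 0, 0, 0.15], [0.06, -0.045, 0, 0, 0, 0, 0.15]])

```text
t: 9.17
eef_pos: [0.488, 0.0213, 0.1317]
orientation: [3.141, 0.0, 0.587]
force: [-0.2, 0.5, -0.8]
grip_width: 0.0196
grasp_force: 39.2
```

>>> send_rows(steps=[[0.094, -0.071, 0, 0, 0, 0, 0.15], [0.094, -0.071, 0, 0, 0, 0, 0.15], [0.094, -0.071, 0, 0, 0, 0, 0.15], [0.094, -0.071, 0, 0, 0, 0, 0.15], [0.094, -0.071, 0, 0, 0, 0, 0.15], [0.094, -0.071, 0, 0, 0, 0, 0.15], [0.094, -0.071, 0, 0, 0, 0, 0.15], [0.094, -0.071, 0, 0, 0, 0, 0.15]])

```text
t: 9.83
eef_pos: [0.5793, 0.2913, 0.129]
orientation: [-3.14, 0.004, 0.591]
force: [0.7, 0.0, -0.5]
grip_width: 0.0202
grasp_force: 39.2
```

>>> send_rows(steps=[[0, 0, 0, 0, 0, -0.0166, 0.15], [0, 0, 0, 0, 0, -0.0166, 0.15], [0, 0, 0, 0, 0, -0.0166, 0.15], [0, 0, 0, 0, 0, -0.0166, 0.15], [0, 0, 0, 0, 0, -0.0166, 0.15], [0, 0, 0, 0, 0, -0.0166, 0.15], [0, 0, 0, 0, 0, -0.0162, 0.15], [0, 0, 0, 0, 0, 0, 0.15]])

```text
t: 10.5
eef_pos: [0.579, 0.2894, 0.1291]
orientation: [-3.138, 0.002, 1.32]
force: [-0.0, -0.2, -0.6]
grip_width: 0.0199
grasp_force: 39.2
```

```bash
python3 -c "
from h import *
from plant import viewer
rel((.581,.290,.034),75.5)
a=viewer.capture('scene')['color'];b=viewer.capture('side')['color'];
cv2.imwrite('pics/w5.png',np.hstack([cv2.resize(a[120:270,320:470],(400,400)),cv2.resize(b[210:370,90:250],(400,400))]))"
```

```text
t 10.5 pos [0.579  0.2894 0.1291] rpy [-1.798e+02  1.200e-01  7.561e+01] shift [0.0041 0.007  0.3169] turn [-0.0006  0.0003  0.0003] w 0.0199 gf 39.2 F [-0.  -0.2 -0.6]
```

View pics/w5.png

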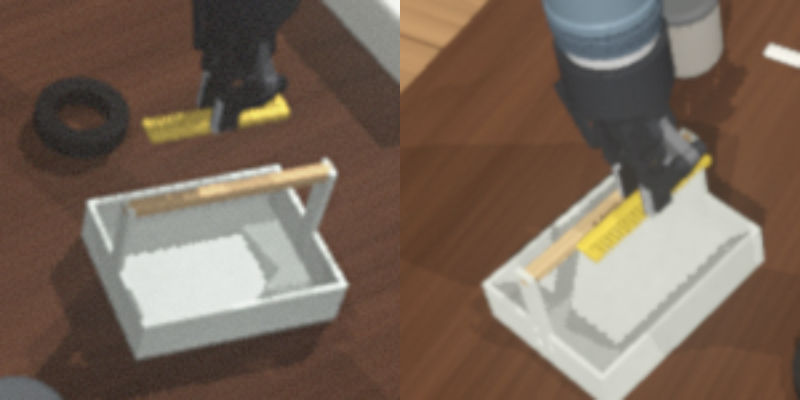

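```bash
python3 -c "
from h import *
d=pickle.load(open('d0.pkl','rb'))
for z in(.14,.15,.16):
  A=plane(d['scene'],[(376.2,168.8),(426.9,159.8)],z);B=plane(d['side'],[(166.8,310),(212.8,275.2)],z)
  print(z,A[:,:2].round(3).tolist(),A.mean(0)[:2].round(4),B[:,:2].round(3).tolist(),B.mean(0)[:2].round(4))"
```

```text
0.14 [[0.556, 0.244], [0.587, 0.359]] [0.5718 0.3016] [[0.597, 0.337], [0.559, 0.231]] [0.5777 0.2842]
0.15 [[0.564, 0.237], [0.594, 0.351]] [0.5789 0.294 ] [[0.591, 0.343], [0.554, 0.238]] [0.5725 0.2904]
0.16 [[0.571, 0.23], [0.601, 0.343]] [0.586  0.2863] [[0.586, 0.348], [0.549, 0.245]] [0.5674 0.2966]
```

>>> send_rows(steps=[[0.004, 0.012, 0.04, 0, 0, 0, 0.15], [0, 0, 0.08, 0, 0, 0, 0.15], [0, 0, 0.08, 0, 0, 0, 0.15], [0, 0, 0.06, 0, 0, 0, 0.15], [0, 0, 0.04, 0, 0, 0, 0.15], [0, 0, 0.015, 0, 0, 0, 0.15], [0, 0, 0, 0, 0, 0, 0.15], [0, 0, 0, 0, 0, 0, 0.15]])

```text
t: 11.27
eef_pos: [0.5856, 0.289, 0.0489]
orientation: [3.133, -0.002, 1.315]
force: [-29.8, -10.6, 62.7]
grip_width: 0.0185
grasp_force: 90.5
```

>>> send_rows(steps=[[0, 0, 0, 0, 0, 0, 0.38], [0, 0, 0, 0, 0, 0, 0.38], [0, 0, 0, 0, 0, 0, 0.38], [0, 0, 0, 0, 0, 0, 0.38], [0, 0, -0.06, 0, 0, 0, 0.38], [0, 0, -0.11, 0, 0, 0, 0.38], [0, 0, -0.11, 0, 0, 0, 0.5], [0, 0, -0.04, 0, 0, 0, 0.5]])

```text
t: 11.93
eef_pos: [0.5866, 0.2902, 0.1377]
orientation: [3.136, -0.004, 1.316]
force: [1.2, 0.1, 1.1]
grip_width: 0.0426
grasp_force: 0.0
```

```bash
python3 -c "
from h import *
from plant import viewer
rel((.6145,.251,.13),75.5)
a=viewer.capture('scene')['color'];b=viewer.capture('side')['color'];
cv2.imwrite('pics/w6.png',np.hstack([cv2.resize(a[120:270,320:470],(400,400)),cv2.resize(b[210:370,90:250],(400,400))]))"
```

```text
t 11.93 pos [0.5866 0.2902 0.1377] rpy [179.7   -0.21  75.4 ] shift [-0.1031  0.1229  0.0259] turn [ 0.0008 -0.0006 -0.0003] w 0.0426 gf 0.0 F [1.2 0.1 1.1]
```

View pics/w6.png

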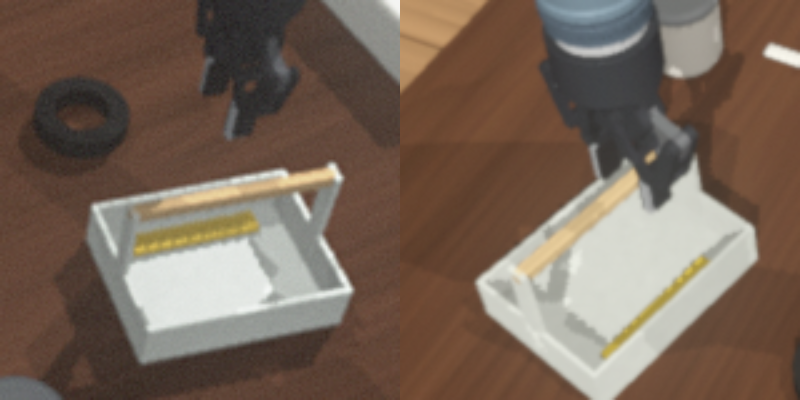

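```bash
cat > m.py <<'E'
from h import *
from plant import viewer
d=pickle.load(open('d0.pkl','rb'))
def track(n,pts,img,hw=9,s=7):
    a=d[n]["color"];out=[]
    for x,y in np.array(pts).round().astype(int):
        t=cv2.resize(a[y-hw:y+hw+1,x-hw:x+hw+1],None,fx=4,fy=4,interpolation=cv2.INTER_CUBIC)
        w=cv2.resize(img[y-hw-s:y+hw+s+1,x-hw-s:x+hw+s+1],None,fx=4,fy=4,interpolation=cv2.INTER_CUBIC)
        r=cv2.matchTemplate(w,t,cv2.TM_CCOEFF_NORMED);_,v,_,l=cv2.minMaxLoc(r);out.append((l[0]/4-s,l[1]/4-s,round(v,2)))
    return np.array(out)
if __name__=="__main__":
  new={n:viewer.capture(n) for n in("scene","side")};pickle.dump(new,open("d1.pkl","wb"))
  for n,z,px in(("scene",.045,[(353.3,195.7),(372.3,242.3),(450.3,226.3)]),("side",.045,[(124.3,323.7),(234.3,302.3)]),("scene",.117,[(367.7,197.3),(443.7,181.7)]),("side",.117,[(138.7,320)])):
    px=np.array(px);T=track(n,px,new[n]["color"]);print(n,z,T.tolist(),"\n  dW mm",((plane(new[n],px+T[:,:2],z)-plane(d[n],px,z))*1000).round(1)[:,:2].tolist())
  for n in("scene","side"):
    hsv=cv2.cvtColor(new[n]["color"],cv2.COLOR_BGR2HSV);m=cv2.inRange(hsv,(20,130,60),(35,255,255));x0,y0,x1,y1=(340,180,460,260) if n=="scene" else (115,255,240,400)
    k=np.argwhere(m[y0:y1,x0:x1])[:,::-1]+[x0,y0];r=cv2.minAreaRect(k.astype(np.float32));b=cv2.boxPoints(r);print(n,"comb",len(k),b.round(1).tolist())
    for z in(.005,.013,.027):
        w=plane(new[n],b,z)[:,:2]-[.622,.28];print(z,(w@np.array([[.9686,.2487],[-.2487,.9686]])).round(3).tolist())
E
python3 m.py
```

```text
scene 0.045 [[1.75, 1.5, 0.99], [2.0, 1.75, 0.99], [2.0, 2.0, 1.0]] 
  dW mm [[5.8, 1.0], [5.9, 1.1], [6.5, 0.2]]
side 0.045 [[-2.75, -0.75, 1.0], [-2.5, -0.5, 1.0]] 
  dW mm [[6.2, 0.7], [5.4, 0.9]]
scene 0.117 [[2.25, 1.25, 0.82], [2.25, 1.75, 0.99]] 
  dW mm [[5.2, 2.2], [6.5, 0.9]]
side 0.117 [[-2.75, -0.75, 0.98]] 
  dW mm [[5.7, 0.6]]
scene comb 261 [[369.8999938964844, 208.6999969482422], [414.29998779296875, 199.5], [415.5, 205.60000610351562], [371.20001220703125, 214.8000030517578]]
0.005 [[-0.053, -0.047], [-0.054, 0.067], [-0.036, 0.062], [-0.035, -0.051]]
0.013 [[-0.047, -0.05], [-0.048, 0.063], [-0.03, 0.058], [-0.029, -0.054]]
0.027 [[-0.037, -0.056], [-0.037, 0.055], [-0.019, 0.051], [-0.019, -0.06]]
side comb 129 [[170.5, 350.5], [210.60000610351562, 312.5], [212.10000610351562, 314.20001220703125], [172.10000610351562, 352.20001220703125]]
0.005 [[-0.029, 0.059], [-0.03, -0.058], [-0.035, -0.057], [-0.035, 0.06]]
0.013 [[-0.034, 0.062], [-0.034, -0.055], [-0.04, -0.054], [-0.039, 0.062]]
0.027 [[-0.042, 0.066], [-0.042, -0.048], [-0.048, -0.047], [-0.047, 0.067]]
```

>>> send_rows(steps=[[-0.03, 0.045, 0, 0, 0, 0, 0.6], [-0.035, 0.051, 0, 0, 0, 0, 0.6], [-0.03, 0.045, 0, 0, 0, 0, 0.6], [0, 0, 0, 0, 0, 0, 0.6], [0, 0, 0.03, 0, 0, 0, 0.6], [0, 0, 0.03, 0, 0, 0, 0.6], [0, 0, 0, 0, 0, 0, 0.6], [0, 0, 0, 0, 0, 0, 0.6]])

```text
t: 12.8
eef_pos: [0.6166, 0.2511, 0.1138]
orientation: [-3.139, 0.002, 1.318]
force: [-1.0, -0.2, 0.4]
grip_width: 0.0512
grasp_force: 0.0
```

```bash
python3 -c "
from h import *
rel((.6205,.252,.077),75.5)"
```

```text
t 12.8 pos [0.6166 0.2511 0.1138] rpy [-1.7983e+02  1.0000e-01  7.5530e+01] shift [0.0063 0.0122 0.1226] turn [-0.0005  0.0003  0.0001] w 0.0512 gf 0.0 F [-1.  -0.2  0.4]
```

>>> send_rows(steps=[[0.006, 0.012, 0.03, 0, 0, 0, 0.6], [0, 0, 0.04, 0, 0, 0, 0.6], [0, 0, 0.03, 0, 0, 0, 0.6], [0, 0, 0.02, 0, 0, 0, 0.6], [0, 0, 0, 0, 0, 0, 0.6], [0, 0, 0, 0, 0, 0, 0.6], [0, 0, 0, 0, 0, 0, 0.6], [0, 0, 0, 0, 0, 0, 0.6]])

```text
t: 13.47
eef_pos: [0.6228, 0.252, 0.0804]
orientation: [3.14, -0.001, 1.318]
force: [0.5, 0.4, 0.1]
grip_width: 0.051
grasp_force: 0.0
```

>>> send_rows(steps=[[0, 0, 0, 0, 0, 0, 0.3], [0, 0, 0, 0, 0, 0, 0.2], [0, 0, 0, 0, 0, 0, 0.05], [0, 0, 0, 0, 0, 0, 0.05], [0, 0, 0, 0, 0, 0, 0.05], [0, 0, 0, 0, 0, 0, 0.05], [0, 0, 0, 0, 0, 0, 0.05], [0, 0, 0, 0, 0, 0, 0.05]], force=80)

```text
t: 14.13
eef_pos: [0.6223, 0.2519, 0.08]
orientation: [3.141, -0.0, 1.318]
force: [-1.9, -0.1, 4.6]
grip_width: 0.0095
grasp_force: 80.4
```

```bash
python3 -c "
from h import *
rel((.40,-.215,.18),75.5)"
```

```text
t 14.13 pos [0.6223 0.2519 0.08  ] rpy [ 1.7997e+02 -1.0000e-02  7.5490e+01] shift [-1.6923 -0.3275 -0.3338] turn [ 0.0001 -0.     -0.    ] w 0.0095 gf 80.4 F [-1.9 -0.1  4.6]
```

>>> send_rows(steps=[[0, 0, -0.02, 0, 0, 0, 0.05], [0, 0, -0.04, 0, 0, 0, 0.05], [0, 0, -0.06, 0, 0, 0, 0.05], [0, 0, -0.06, 0, 0, 0, 0.05], [0, 0, -0.06, 0, 0, 0, 0.05], [0, 0, -0.06, 0, 0, 0, 0.05], [0, 0, -0.04, 0, 0, 0, 0.05], [0, 0, 0, 0, 0, 0, 0.05]])

```text
t: 14.8
eef_pos: [0.6234, 0.2522, 0.1841]
orientation: [3.138, -0.002, 1.318]
force: [1.4, 1.0, -2.5]
grip_width: 0.0093
grasp_force: 79.6
```

```bash
python3 -c "
from h import *
from plant import bot,viewer
rel((.40,-.215,.183),75.5);print(bot.get_obs()['torque'])
d=pickle.load(open('d1.pkl','rb'))
for n in('scene','side'):
  c=viewer.capture(n)['color'];cv2.imwrite('pics/l_%s.png'%n,c)
s=cv2.imread('pics/l_scene.png')[80:250,310:480];t=cv2.imread('pics/l_side.png')[180:350,90:260]
cv2.imwrite('pics/lift.png',np.hstack([cv2.resize(s,(400,400)),cv2.resize(t,(400,400))]))"
```

```text
t 14.8 pos [0.6234 0.2522 0.1841] rpy [ 1.7982e+02 -1.0000e-01  7.5490e+01] shift [-1.6944e+00 -3.3070e-01 -6.0000e-04] turn [ 0.0005 -0.0003 -0.    ] w 0.0093 gf 79.6 F [ 1.4  1.  -2.5]
[-0.07975867 -0.0612374  -0.03583852]
```

```bash
cat > p.py <<'E'
from h import *
d=pickle.load(open('d0.pkl','rb'))
o=np.array([.608,-.237]);u=np.array([-.9686,.2487]);v=np.array([-u[1],u[0]])
for n in("scene","side"):
    g=cv2.cvtColor(d[n]["color"],cv2.COLOR_BGR2GRAY).astype(np.float32);res=[]
    for s in np.arange(.02,.121,.01):
        offs=np.arange(-.03,.0301,.001);P=np.c_[o+u*s+offs[:,None]*v,np.full(len(offs),.17)]
        q=proj(d[n],P).astype(np.float32);a=cv2.remap(g,q[:,:1].copy(),q[:,1:].copy(),cv2.INTER_LINEAR)[:,0]
        w=np.clip(a-(a.min()+a.max())/2,0,None);k=abs(offs-offs[w.argmax()])<.012
        res.append((s,(w*offs*k).sum()/(w*k).sum()))
    print(n,(np.array(res)*1000).round(1)[:,1].tolist())
    for z in(.186,):print(plane(d[n],[(168,206)] if n=="scene" else [(328.7,144)],z).round(3))
E
python3 p.py
python3 - <<'E'
import sys;sys.path.insert(0,'.')
from m import *
# lifted caddy: tracked corners, tilt check
M=R.from_euler("z",-14.4,degrees=True)
C=np.array([[-.07,-.09,.045],[.07,-.09,.045],[.07,.09,.045],[-.07,.09,.045]])
d1=pickle.load(open('d1.pkl','rb'))
c0=np.array([.628,.281,0]);c1=c0+[.001,0,.104]
for n in("scene","side"):
    img=cv2.imread(f'pics/l_{n}.png')
    for P in C:
        a=proj(d1[n],M.apply(P)+c0)[0];b=proj(d1[n],M.apply(P)+c1)[0]
        sc=(cv2.norm(1*(d1[n]["tvec"].ravel()+cv2.Rodrigues(d1[n]["rvec"])[0]@(M.apply(P)+c0)))/cv2.norm(d1[n]["tvec"].ravel()+cv2.Rodrigues(d1[n]["rvec"])[0]@(M.apply(P)+c1)))
        t=cv2.getRectSubPix(d1[n]["color"],(19,19),tuple(a.astype(float)));t=cv2.resize(t,None,fx=4*sc,fy=4*sc,interpolation=cv2.INTER_CUBIC)
        w=cv2.resize(cv2.getRectSubPix(img,(45,45),tuple(b.astype(float))),None,fx=4,fy=4,interpolation=cv2.INTER_CUBIC)
        r=cv2.matchTemplate(w,t,cv2.TM_CCOEFF_NORMED);_,s,_,l=cv2.minMaxLoc(r)
        print(n,P,"resid px",((np.array(l)+t.shape[0]/2-90)/4).round(1),round(s,2))
E
```

```text
scene [-0.4, -0.7, -0.7, -0.7, -0.8, -1.0, -1.0, -1.1, -5.3, -12.7, -11.3]
[[ 0.479 -0.202  0.186]]
side [3.9, 3.6, 3.5, 3.6, 3.2, 3.5, 3.2, 3.3, 2.4, 2.4, 21.3]
[[ 0.476 -0.207  0.186]]
scene [-0.07  -0.09   0.045] resid px [0.1 0.6] 0.97
scene [ 0.07  -0.09   0.045] resid px [0.5 0.5] 0.97
scene [0.07  0.09  0.045] resid px [0.4 0.4] 0.99
scene [-0.07   0.09   0.045] resid px [ 6.5 -2.5] 0.8
side [-0.07  -0.09   0.045] resid px [-0.2  0.2] 0.99
side [ 0.07  -0.09   0.045] resid px [-12.4   3.9] 0.58
side [0.07  0.09  0.045] resid px [0.2 1. ] 1.0
side [-0.07   0.09   0.045] resid px [0.6 1.4] 0.99
```

>>> send_rows(steps=[[-0.02, -0.004, 0, 0, 0, 0, 0.05], [-0.04, -0.008, 0, 0, 0, 0, 0.05], [-0.06, -0.012, 0, 0, 0, 0, 0.05], [-0.08, -0.016, 0, 0, 0, 0, 0.05], [-0.1, -0.02, 0, 0, 0, 0, 0.05], [-0.1, -0.02, 0, 0, 0, 0, 0.05], [-0.1, -0.02, 0, 0, 0, 0, 0.05], [-0.1, -0.02, 0, 0, 0, 0, 0.05]])

```text
t: 15.57
eef_pos: [0.5398, 0.0851, 0.1798]
orientation: [-3.139, 0.001, 1.318]
force: [0.6, 0.0, -2.9]
grip_width: 0.0097
grasp_force: 79.6
```

>>> send_rows(steps=[[-0.1, -0.02, 0, 0, 0, 0, 0.05], [-0.1, -0.02, 0, 0, 0, 0, 0.05], [-0.1, -0.02, 0, 0, 0, 0, 0.05], [-0.1, -0.02, 0, 0, 0, 0, 0.05], [-0.1, -0.02, 0, 0, 0, 0, 0.05], [-0.1, -0.02, 0, 0, 0, 0, 0.05], [-0.1, -0.02, 0, 0, 0, 0, 0.05], [-0.1, -0.02, 0, 0, 0, 0, 0.05]])

```text
t: 16.23
eef_pos: [0.4332, -0.1345, 0.1802]
orientation: [-3.139, -0.0, 1.318]
force: [0.7, -0.3, -2.6]
grip_width: 0.0097
grasp_force: 79.6
```

>>> send_rows(steps=[[-0.09, -0.018, 0, 0, 0, 0, 0.05], [-0.07, -0.014, 0, 0, 0, 0, 0.05], [-0.05, -0.01, 0, 0, 0, 0, 0.05], [-0.03, -0.006, 0, 0, 0, 0, 0.05], [0, 0, 0, 0, 0, 0, 0.05], [0, 0, 0, 0, 0, 0, 0.05], [0, 0, 0, 0, 0, 0, 0.05], [0, 0, 0, 0, 0, 0, 0.05]])

```text
t: 16.9
eef_pos: [0.4038, -0.1988, 0.1814]
orientation: [-3.141, -0.0, 1.319]
force: [0.7, -1.3, -3.8]
grip_width: 0.01
grasp_force: 79.6
```

```bash
python3 -c "
from h import *
rel((.3987,-.2149,.183),75.5);rel((.5101,-.2435,.183),75.5)"
```

```text
t 16.9 pos [ 0.4038 -0.1988  0.1814] rpy [-1.7998e+02 -2.0000e-02  7.5570e+01] shift [-0.0561 -0.0033 -0.0054] turn [-0.0001 -0.0001  0.0002] w 0.01 gf 79.6 F [ 0.7 -1.3 -3.8]
t 16.9 pos [ 0.4038 -0.1988  0.1814] rpy [-1.7998e+02 -2.0000e-02  7.5570e+01] shift [-0.0559  0.3801 -0.0055] turn [-0.0001 -0.0001  0.0002] w 0.01 gf 79.6 F [ 0.7 -1.3 -3.8]
```

>>> send_rows(steps=[[-0.028, 0, -0.004, 0, 0, 0, 0.05], [-0.028, 0, -0.002, 0, 0, 0, 0.05], [0, 0, 0, 0, 0, 0, 0.05], [0, 0.03, 0, 0, 0, 0, 0.05], [0, 0.04, 0, 0, 0, 0, 0.05], [0, 0.04, 0, 0, 0, 0, 0.05], [0, 0.03, 0, 0, 0, 0, 0.05], [0, 0, 0, 0, 0, 0, 0.05]])

```text
t: 17.57
eef_pos: [0.4423, -0.2273, 0.1834]
orientation: [3.14, 0.0, 1.318]
force: [-0.2, -0.5, -3.9]
grip_width: 0.01
grasp_force: 79.6
```

```bash
python3 -c "
from h import *
rel((.5101,-.2435,.183),75.5)
from plant import viewer
s=viewer.capture('scene')['color'][130:350,90:290];t=viewer.capture('side')['color'][70:290,240:440]
cv2.imwrite('pics/pre.png',np.hstack([cv2.resize(s,(400,440)),cv2.resize(t,(400,440))]))"
```

```text
t 17.57 pos [ 0.4423 -0.2273  0.1834] rpy [1.7989e+02 1.0000e-02 7.5530e+01] shift [0.0042 0.2322 0.0017] turn [0.0003 0.     0.0001] w 0.01 gf 79.6 F [-0.2 -0.5 -3.9]
```

>>> send_rows(steps=[[0, 0.04, 0, 0, 0, 0, 0.05], [0, 0.05, 0, 0, 0, 0, 0.05], [0, 0.05, 0, 0, 0, 0, 0.05], [0, 0.05, 0, 0, 0, 0, 0.05], [0.004, 0.042, 0, 0, 0, 0, 0.05], [0, 0, 0, 0, 0, 0, 0.05], [0, 0, 0, 0, 0, 0, 0.05], [0, 0, 0, 0, 0, 0, 0.05]])

```text
t: 18.33
eef_pos: [0.5066, -0.2424, 0.1832]
orientation: [-3.14, -0.0, 1.318]
force: [-0.2, 0.2, -3.7]
grip_width: 0.0093
grasp_force: 79.6
```

```bash
python3 -c "
from h import *
rel((.5101,-.2435,.151),75.5)"
```

```text
t 18.33 pos [ 0.5066 -0.2424  0.1832] rpy [-1.7991e+02 -1.0000e-02  7.5490e+01] shift [-0.0007  0.0122  0.1073] turn [-0.0003 -0.     -0.    ] w 0.0093 gf 79.6 F [-0.2  0.2 -3.7]
```

>>> send_rows(steps=[[0, 0.01, 0.02, 0, 0, 0, 0.05], [0, 0, 0.03, 0, 0, 0, 0.05], [0, 0, 0.025, 0, 0, 0, 0.05], [0, 0, 0.015, 0, 0, 0, 0.05], [0, 0, 0.005, 0, 0, 0, 0.05], [0, 0, 0, 0, 0, 0, 0.05], [0, 0, 0, 0, 0, 0, 0.05], [0, 0, 0, 0, 0, 0, 0.05]])

```text
t: 19.0
eef_pos: [0.5109, -0.2438, 0.1553]
orientation: [3.141, 0.0, 1.318]
force: [-0.6, -0.6, -4.3]
grip_width: 0.01
grasp_force: 79.6
```

>>> send_rows(steps=[[0, 0, 0.005, 0, 0, 0, 0.05], [0, 0, 0, 0, 0, 0, 0.05], [0, 0, 0, 0, 0, 0, 0.05], [0, 0, 0, 0, 0, 0, 0.05], [0, 0, 0, 0, 0, 0, 0.05], [0, 0, 0, 0, 0, 0, 0.05], [0, 0, 0, 0, 0, 0, 0.05], [0, 0, 0, 0, 0, 0, 0.05]])

```text
t: 19.67
eef_pos: [0.5107, -0.2436, 0.1534]
orientation: [3.142, 0.0, 1.318]
force: [0.4, -0.7, -3.5]
grip_width: 0.0096
grasp_force: 79.5
```

```bash
python3 -c "
from h import *
rel((.5101,-.2435,.151),75.5)
from plant import bot
print(bot.get_obs()['torque'])"
```

```text
t 19.67 pos [ 0.5107 -0.2436  0.1534] rpy [1.800e+02 1.000e-02 7.549e+01] shift [-0.0002 -0.002   0.0081] turn [ 0.  0. -0.] w 0.0096 gf 79.5 F [ 0.4 -0.7 -3.5]
[-0.05445667  0.01367858 -0.04823617]
```

>>> send_rows(steps=[[0, 0, 0.004, 0, 0, 0, 0.05], [0, 0, 0, 0, 0, 0, 0.05], [0, 0, 0, 0, 0, 0, 0.05], [0, 0, 0.003, 0, 0, 0, 0.05], [0, 0, 0, 0, 0, 0, 0.05], [0, 0, 0, 0, 0, 0, 0.05], [0, 0, 0, 0, 0, 0, 0.05], [0, 0, 0, 0, 0, 0, 0.05]])

```text
t: 20.33
eef_pos: [0.5107, -0.2436, 0.1513]
orientation: [3.142, 0.0, 1.318]
force: [-0.4, -1.1, -4.5]
grip_width: 0.0099
grasp_force: 79.6
```

>>> send_rows(steps=[[0, 0, 0.003, 0, 0, 0, 0.05], [0, 0, 0, 0, 0, 0, 0.05], [0, 0, 0, 0, 0, 0, 0.05], [0, 0, 0, 0, 0, 0, 0.05], [0, 0, 0, 0, 0, 0, 0.05], [0, 0, 0, 0, 0, 0, 0.05], [0, 0, 0, 0, 0, 0, 0.05], [0, 0, 0, 0, 0, 0, 0.05]])

```text
t: 21.0
eef_pos: [0.5108, -0.2437, 0.1507]
orientation: [3.141, 0.0, 1.318]
force: [-1.1, -0.7, 2.0]
grip_width: 0.01
grasp_force: 80.2
```

>>> send_rows(steps=[[0, 0, 0, 0, 0, 0, 0.16], [0, 0, 0, 0, 0, 0, 0.2], [0, 0, 0, 0, 0, 0, 0.3], [0, 0, 0, 0, 0, 0, 0.5], [0, 0, 0, 0, 0, 0, 0.5], [0, 0, 0, 0, 0, 0, 0.5], [0, 0, 0, 0, 0, 0, 0.5], [0, 0, 0, 0, 0, 0, 0.5]])

```text
t: 21.67
eef_pos: [0.5107, -0.2436, 0.1504]
orientation: [3.141, 0.0, 1.318]
force: [0.2, -0.2, 0.3]
grip_width: 0.0425
grasp_force: 0.0
```

>>> send_rows(steps=[[0, 0, -0.03, 0, 0, 0, 0.5], [0, 0, -0.05, 0, 0, 0, 0.5], [0, 0, -0.08, 0, 0, 0, 0.5], [0, 0, -0.1, 0, 0, 0, 0.5], [0, 0, -0.1, 0, 0, 0, 0.5], [0, 0, -0.05, 0, 0, 0, 0.5], [0, 0, 0, 0, 0, 0, 0.5], [0, 0, 0, 0, 0, 0, 0.5]])

```text
t: 22.33
eef_pos: [0.5115, -0.2441, 0.2748]
orientation: [3.139, 0.001, 1.318]
force: [-0.2, -0.1, -0.8]
grip_width: 0.0427
grasp_force: 0.0
```

```bash
python3 -c "
from h import *
rel((.5101,-.2435,.25),75.5)
from plant import viewer
s=viewer.capture('scene')['color'][130:350,90:290];t=viewer.capture('side')['color'][70:290,240:440]
cv2.imwrite('pics/fin.png',np.hstack([cv2.resize(s,(400,440)),cv2.resize(t,(400,440))]))"
```

```text
t 22.33 pos [ 0.5115 -0.2441  0.2748] rpy [1.7983e+02 6.0000e-02 7.5490e+01] shift [ 0.0008 -0.0051  0.0826] turn [ 0.0005  0.0002 -0.    ] w 0.0427 gf 0.0 F [-0.2 -0.1 -0.8]
```

View pics/fin.png

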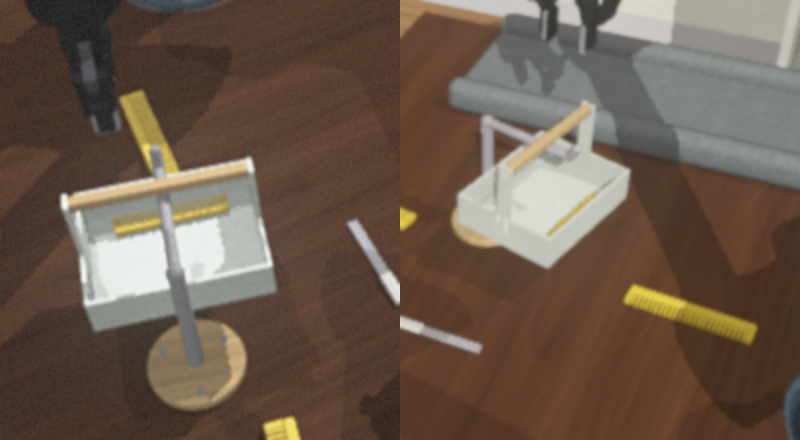

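The caddy hangs with its bar on the prong, at about (158,185) in the left crop. It looks level, and the comb lies inside at about (170,215). I'll let it settle and check that it's still.

>>> send_rows(steps=[[0, 0, -0.05, 0, 0, 0, 0.5], [0, 0, -0.05, 0, 0, 0, 0.5], [0, 0, 0, 0, 0, 0, 0.5], [0, 0, 0, 0, 0, 0, 0.5], [0, 0, 0, 0, 0, 0, 0.5], [0, 0, 0, 0, 0, 0, 0.5], [0, 0, 0, 0, 0, 0, 0.5], [0, 0, 0, 0, 0, 0, 0.5]])

```text
t: 23.1
eef_pos: [0.5103, -0.2434, 0.3026]
orientation: [-3.14, -0.0, 1.318]
force: [0.5, -0.2, 0.5]
grip_width: 0.0425
grasp_force: 0.0
```

>>> send_rows(steps=[[0, 0, 0, 0, 0, 0, 0.5], [0, 0, 0, 0, 0, 0, 0.5], [0, 0, 0, 0, 0, 0, 0.5], [0, 0, 0, 0, 0, 0, 0.5], [0, 0, 0, 0, 0, 0, 0.5], [0, 0, 0, 0, 0, 0, 0.5], [0, 0, 0, 0, 0, 0, 0.5], [0, 0, 0, 0, 0, 0, 0.5]])

```text
t: 23.77
eef_pos: [0.5107, -0.2436, 0.3034]
orientation: [3.141, 0.0, 1.318]
force: [0.4, 0.4, 0.0]
grip_width: 0.0429
grasp_force: 0.0
```

Run:
```python
from h import *
from plant import viewer
from scipy.optimize import least_squares
f=[viewer.capture('scene')['color'][200:300,115:235].astype(float) for _ in range(6)]
print("frame diffs",[round(abs(x-f[0]).mean(),2) for x in f[1:]])
d1=pickle.load(open('d1.pkl','rb'));c0=np.array([.628,.281,0]);M=R.from_euler("z",-14.4,degrees=True)
C=np.array([[-.07,-.09,.045],[.07,-.09,.045],[.07,.09,.045],[-.07,.09,.045],[0,-.09,.111],[0,.09,.111]])
c1=np.array([.5157,-.2147,.071]);obs=[]
for n in("scene","side"):
    cam=d1[n];img=viewer.capture(n)["color"];Rm=cv2.Rodrigues(cam["rvec"])[0]
    for P in C:
        A,B=M.apply(P)+c0,M.apply(P)+c1;a,b=proj(cam,A)[0],proj(cam,B)[0]
        sc=(Rm@A+cam["tvec"].ravel())[2]/(Rm@B+cam["tvec"].ravel())[2]
        t=cv2.resize(cv2.getRectSubPix(cam["color"],(17,17),tuple(map(float,a))),None,fx=4*sc,fy=4*sc,interpolation=cv2.INTER_CUBIC)
        w=cv2.resize(cv2.getRectSubPix(img,(41,41),tuple(map(float,b))),None,fx=4,fy=4,interpolation=cv2.INTER_CUBIC)
        _,s,_,l=cv2.minMaxLoc(cv2.matchTemplate(w,t,cv2.TM_CCOEFF_NORMED))
        if s>.85: obs.append((n,P,b+(np.array(l)+t.shape[0]/2-82)/4))
fun=lambda p:np.concatenate([proj(d1[n],M.apply(R.from_rotvec(p[3:]).apply(P))+c1+p[:3])[0]-q for n,P,q in obs])
r=least_squares(fun,np.zeros(6),loss="soft_l1");print(len(obs),"shift mm",(r.x[:3]*1e3).round(1),"rot deg",np.degrees(r.x[3:]).round(1),"rms",np.abs(r.fun).mean())
```

```text
frame diffs [np.float64(2.54), np.float64(2.53), np.float64(2.52), np.float64(2.51), np.float64(2.49)]
7 shift mm [ 7.5 -1.6 -2. ] rot deg [-0.9 -4.   2. ] rms 1.5902002712183645
```

```bash
python3 -c "
from plant import bot
print(bot.hand_in())"
```

```text
the job is handed in; nothing more can be done
None
```

The comb is in the caddy and the caddy hangs steady on the hook, tilted by at most about 4°; I've handed it in. However, while I lowered the comb, the gripper pressed on the caddy handle with about 63 N up at the wrist (about 70 N in all), so the job may fail the 40 N limit.

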